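# Hang the T-handle wrench in the keeper hooks

### The arm

A 7-joint arm with a two-finger parallel gripper is mounted at the origin on the work surface. World frame = base frame: x ahead of the robot, y to its left, z up, the work surface at z = 0. Lengths are in m, angles in rad, forces in N, time in s.
With the tool pointing down it reaches from about 0.425 to 0.875 m from the base axis. Payload 8.4 kg.
Tool frame: the origin (TCP) lies between the finger pads; the fingertips stand 25 mm ahead of it and the grasp point (between the pads) lies 6 mm ahead of it; z points along the fingers, y is the line along which they close (so a half turn about z gives the same grasp; the last joint's range is limited). The gripper opens to 85 mm and grips with 20 to 120 N. Pads are 22 mm wide; open, the fingers measure 114 mm over their backs; the gripper's body (76 mm by 85 mm) begins 54 mm behind the grasp point. The pads swing forward as they close: fully open they stand 13 mm farther back than shut.
Start: joints at [1.002, 0.333, 0.04, 1.465, -0.013, 1.343, -0.059], TCP at [0.294, -0.58, 0.256] pointing down, gripper open.
Joint ranges: [-2.58, 2.58], [-0.38, 2.09], [-1.3, 1.39], [0.25, 2.4], [-1.5, 4.64], [0.08, 2.09], [-2.65, 2.65]. Speed limits (rad/s): [2.22, 2.22, 2.79, 2.79, 3.14, 3.14, 3.14].

### API

Orientations are given as a unit quaternion [w, x, y, z].
In Python, from bench import r, cams, workorder gives the robot as it stands. The module is installed in compiled form; this text tells all that it offers.
- The arm moves only by the tool jog_arm, never from a script. Its argument "moves" is text: rows parted by semicolons, each of 5 numbers parted by spaces: the opening in per cent of the stroke, from 0 (shut) to 100 (fully open), then the shift along the tool's x, y, z in cm, then the turn about the tool's z in rad. In form: jaw tx ty tz spin; .... A call has 1 to 10 rows; each row is the pose to reach, as a shift and turn from the pose commanded when the call began, along the tool's axes at that moment; what a row does not reach only later rows make up. A row lasts 1/12 s, in which the tool goes at most 41.7 mm and 7.16 degrees, less where a joint would pass 70% of its speed; a pose out of reach is approached as far as the arm can. A call with a gripper value outside its range is refused whole. The fingers move at their own pace and stop on an object; "force" is the grip in N (left out, the last holds). Time passes only in rows, so rows that repeat a pose let the fingers close. It gives the time, the measured TCP pose, the force, the opening and the grip force at its end, in the units of the state.
- r.get_obs(): the state, without advancing time (a new reading comes with each control period).
- cams.get_image(name): name is "side" or "top" or "wrist"; returns a dict with "color" (420x560x3 uint8, blue, green, red), "fx", "fy", "cx", "cy" (pixels), "R" (3x3) and "t" (3): a world point X has camera coordinates R X + t; the wrist camera has in their place "T_tool_cam" (4x4, takes a point from camera to tool coordinates, whose origin is the TCP and whose axes are the flange's). Camera axes: x right, y down, z forward; pixel columns grow to the right and rows downward; lengths in m; the calibration is good to about 2 mm. A picture is of the moment at which its call begins: read the wrist's pose just before it. There is no depth.
- workorder.sign_off(): hands the job in; it is judged then, once.
The state is a dict: "time": time; "joint_pos": joint angles; "qvel": joint speeds; "tau": joint torques, N m; "tcp_pos": TCP position; "orientation": TCP orientation; "contact_force": force on the tool from outside, world axes, zero at the start; "moment": the same for the moment, N m; "grip_width": finger opening in m; "gripper_force": force on a finger pad.
Only numpy, scipy, OpenCV 4.12 (cv2) and the standard library are available. Lean on these libraries where they do the work, as an engineer would, in place of code of your own. Each camera call takes 0.05 s, during which the arm holds its last target. There are 200 camera calls.

### The job

Draw the T-handle socket wrench straight up out of its wooden block, bring its crossbar sideways in through the open mouths of the twin hooks on the stand, pushing both sprung keepers aside, then lower it until the bar sits fully home in both throats and the keepers have shut above it, and let go. Feel your way: the hooks were last clamped up to 25 mm forward or back of their middle setting, and nothing may press on them harder than 25 N (the weight of 2.5 kg). Leave the bottle, the screwdriver and the tray where they are.

Things in the scene. Friction and masses are not known exactly. Their poses are not given: they have to be found in the camera images.
- wrench: T-handle socket wrench, bare steel, 171 mm tall, 0.25-0.46 kg, upright in the block. Origin: underside of the socket end; z up the shank, y along the crossbar. Socket 18 mm dia., 35 mm long; shank 10 mm dia.; then a square hub 22 x 22 mm (sides along x and y) from z = 129 to 171 mm: grip it from above, closing along x. Crossbar 12 mm dia., 110 mm long, through the hub, axis at z = 145 mm.
- wrench_bar (a point): middle of the wrench's crossbar, on its axis, 145 mm above the wrench's origin; axes as the wrench's (y along the bar)
- block: fixed wooden block 90 x 90 x 60 mm, origin at the centre of its underside, z up; one round hole in the middle, 20 mm dia., 50 mm deep, in which the wrench stands 10 mm above the bench with about 2 degrees of play; it must rise 50 mm to come clear
- stand: fixed grey steel stand with twin hooks. Origin on the bench below the throats; x is the way in (mouths open to -x), y from hook to hook, z up. Two equal hook plates 8 mm thick at y = -28 and +28 mm, 48 mm free between them for the fingers, as far back as a clamp block 69 mm behind the throats (its screw reaches z = 217 mm). Base plate 12 mm thick from x = 45 mm on; nothing below the throats.
- stand_seat (a point): where the bar's middle rests when seated, for the hooks' middle setting: stand x = 0, y = 0, z = 170 mm; stand axes. Each throat: 15 mm wide in x (-7.5 to +7.5), open at the top, floor at z = 164 mm, straight back wall that runs on up to the roof (the bar meets it with its axis at x = +1.5), front lip x = -16.5 to -7.5 with its top at z = 180 mm (x in the stand's frame).
- stand_mouth (a point): middle of the mouths for the middle setting: stand x = -12, y = 0, z = 193 mm; stand axes. Mouth 26 mm high, from lip top (z 180) to roof (underside z 206, top z 214, covers lip and throat). NOTE: all x values of lips, throats, wall, roof and keepers shift together by up to 25 mm either way with the hooks' clamped setting, different every time, rigid, shown by no pose: feel it at the wall.
- keeper_l (a joint): sprung keeper of the hook at y = +28 mm: steel tongue 23 mm long, 3 mm thick, hinged under the roof at stand x = -10.5, z = 205 mm, hanging to just above the lip. 0 = shut, positive rad = swung inwards (+x), up to 1.35; never outwards. Pushing the bar under both to the wall takes about 3 to 9 N; they spring shut above the bar once it is in the throat
- keeper_r (a joint): the same keeper on the hook at y = -28 mm
- bottle: bystander: white plastic bottle, 60 mm diameter, 150 mm high, origin under its centre
- screwdriver: bystander: screwdriver lying on the bench, about 200 mm long, origin near its middle
- tray: bystander: open grey plastic tray 130 x 100 x 45 mm, origin under its centre
Mind the look-alikes: they are no part of the job. There is more than one size of the wrench; the one meant has the size given above.

How it is judged:
On the way, in this order (a step that is already met when the one before it is completed fails the run):
1. the wrench is drawn up clear of the block (bar axis above 203 mm) (height (world z) of wrench_bar above 0.203 m), for 0.1 s.
2. the bar is in both mouths behind the lips, both keepers pushed inwards by it (value of joint each of keeper_l, keeper_r above 0.35 rad and x of wrench_bar in the frame of stand above -0.035 m and z of wrench_bar in the frame of stand between 0.172 and 0.202 m), for 0.05 s.
At the end, for the whole second after the job is handed in: the wrench hangs upright (within 0.15 rad) and at rest on the stand, its bar on the floor of both throats (bar axis 166 to 173.5 mm above the bench, within 29 mm in x and 16 mm in y of the stand's middle, square to the hooks within 0.12 rad), both keepers shut (under 0.12 rad) (z of wrench_bar in the frame of stand between 0.166 and 0.1735 m and x of wrench_bar in the frame of stand between -0.029 and 0.029 m and y of wrench_bar in the frame of stand between -0.016 and 0.016 m and angle between the y axis of wrench_bar and the y axis of stand, either way round below 0.12 rad and angle between wrench's own z axis and vertical below 0.15 rad and value of joint each of keeper_l, keeper_r below 0.12 rad and contact force between wrench and stand above 1 N and linear speed of wrench below 0.03 m/s); the robot touches nothing.
It fails at once if the hook stand is pressed harder than 25 N by the wrench (contact force between wrench and stand above 25 N).
It fails at once if the hook stand is pressed harder than 25 N by the robot (contact force between any of the fingers, the arm and stand above 25 N).
It fails at once if the bottle, screwdriver or tray is moved by more than 15 mm (distance of any of bottle, screwdriver, tray from where it was at the start of the episode above 0.015 m).
It also fails if it takes over 72 s, if anything falls off the work surface, if the arm or the gripper's body presses on something with over 40 N, if the wrist force passes 120 N, or if a joint passes its speed limit or range.

## Working session

There is one attempt and no reset: what is moved stays moved. The work goes in short steps, Python scripts to look and compute and a tool call to move; the robot and the scene stay as the last step left them, time stands still between calls to the robot, and variables do not carry over. Pictures are saved under pics/ and viewed, at most 10 in all, crops included, and the job is handed in when it is done.

Besides the shell and the picture viewer there is one more tool, called after "Call:" as name(argument=value, ...) on one line, values as JSON. jog_arm: Moves the arm, as the interface text tells. Its arguments: {"type":"object","properties":{"moves":{"type":"string"},"force":{"type":"number"}},"required":["moves"]}

```bash
mkdir -p pics
cat > h.py <<'E'
import numpy as np, cv2, json
from bench import r, cams, workorder
def snap(n,f):
    o=r.get_obs(); c=cams.get_image(n); cv2.imwrite('pics/'+f+'.png',c['color']); 
    return o,c
E
python3 - <<'E'
from h import *
o=r.get_obs(); print(o)
a=[]
for n in('side','top','wrist'):
    o,c=snap(n,n+'0'); print(n,{k:np.round(v,4).tolist() for k,v in c.items() if k!='color'})
    a.append(c['color'])
    np.savez('pics/'+n+'0.npz',**c)
E
```

```text
{'time': 0.0, 'joint_pos': array([ 1.0017856 ,  0.33393065,  0.03988349,  1.46626511, -0.01340373,
        1.3433042 , -0.05849687]), 'qvel': array([-1.21068734e-04,  5.80792443e-04,  3.50191483e-04,  6.83284620e-04,
        5.46989200e-04,  5.38751727e-04, -4.52623439e-05]), 'tau': array([-1.08121443e-03, -6.58573794e+01,  1.36481892e+00, -4.05558765e+01,
        1.66917552e-02,  1.26958819e-02,  9.17955913e-05]), 'tcp_pos': array([ 0.29405155, -0.57921944,  0.25541162]), 'orientation': array([-7.83221857e-04,  9.72538841e-01,  2.32739187e-01, -2.44818800e-04]), 'contact_force': array([ 0.46923213,  0.15330404, -0.17718718]), 'moment': array([-0.05023624, -0.03626727,  0.00650904]), 'gripper_force': 0.0, 'grip_width': 0.08525394604043629}
side {'fx': 423.3105, 'fy': 423.3105, 'cx': 284.1527, 'cy': 215.9316, 'R': [[-0.9945, -0.1045, -0.0113], [-0.0714, 0.7507, -0.6568], [0.0771, -0.6523, -0.754]], 't': [0.5386, 0.2253, 0.9137]}
top {'fx': 393.8494, 'fy': 393.8494, 'cx': 284.3338, 'cy': 213.6197, 'R': [[-0.0183, -0.9998, -0.0056], [-0.9833, 0.019, -0.1811], [0.1812, 0.0022, -0.9834]], 't': [-0.0968, 0.5777, 0.8138]}
wrist {'fx': 307.7414, 'fy': 307.7414, 'cx': 283.7505, 'cy': 210.7611, 'T_tool_cam': [[0.0003, -0.954, -0.2997, 0.0769], [1.0, 0.0002, 0.0004, -0.0005], [-0.0004, -0.2997, 0.954, -0.1165], [0.0, 0.0, 0.0, 1.0]]}
```

View pics/top0.png

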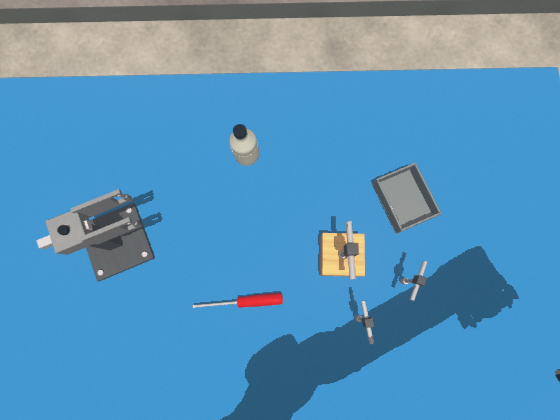

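View pics/side0.png

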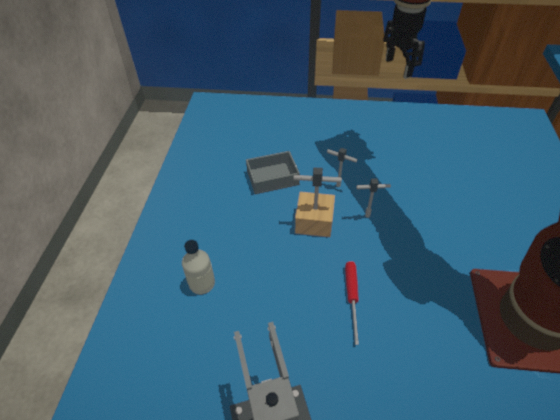

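Run:
```python
import cv2,numpy as np
t=cv2.imread('pics/top0.png'); s=cv2.imread('pics/side0.png')
a=cv2.resize(t[215:345,310:440],(400,400),interpolation=2)
b=cv2.resize(t[180:285,35:170],(400,311),interpolation=2)
c=cv2.resize(s[140:240,285:395],(400,364),interpolation=2) 
cv=np.zeros((600,800,3),np.uint8)
f=lambda i,w,h:cv2.resize(i,(w,h),interpolation=cv2.INTER_CUBIC)
cv[:300,:400]=f(t[215:305,310:430],400,300)   # x3.33
cv[:300,400:]=f(s[150:240,285:405],400,300)
cv[300:,:400]=f(t[180:285,35:175],400,300)    # x2.857
cv[300:,400:]=f(s[315:420,200:340],400,300)
cv2.imwrite('pics/crop.png',cv)
```

```text
(no output)
```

View pics/crop.png

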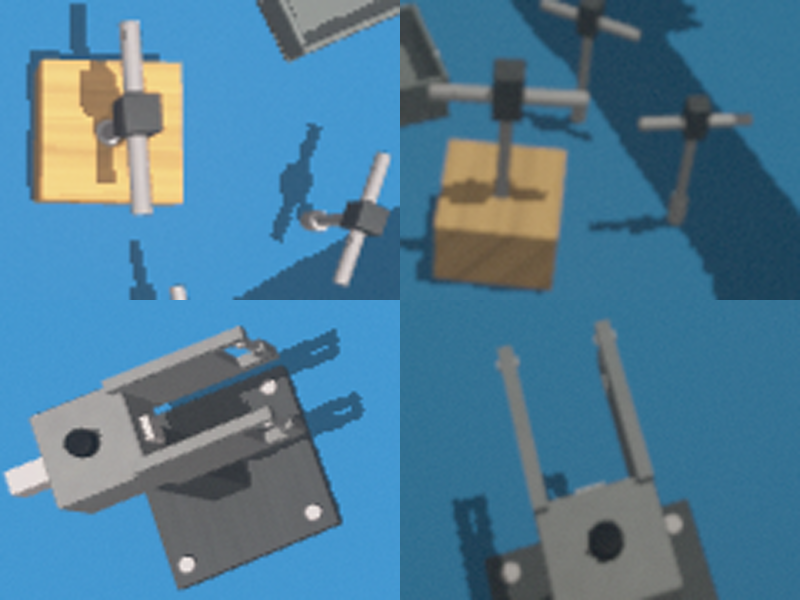

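```bash
cat >> h.py <<'E'
def ray(c,u,v,z,o=None):
    d=np.array([(u-c['cx'])/c['fx'],(v-c['cy'])/c['fy'],1.])
    if 'T_tool_cam' in c:
        from scipy.spatial.transform import Rotation as Ro
        q=o['orientation']; R=Ro.from_quat([*q[1:],q[0]]).as_matrix(); T=c['T_tool_cam']
        p=R@T[:3,3]+o['tcp_pos']; w=R@T[:3,:3]@d
    else: p=-c['R'].T@c['t']; w=c['R'].T@d
    return p+w*(z-p[2])/w[2]
E
python3 - <<'E'
from h import *
t=dict(np.load('pics/top0.npz'));s=dict(np.load('pics/side0.npz'))
T=lambda x,y:(310+x/3.333,215+y/3.333)
S=lambda x,y:(285+(x-400)/3.333,150+y/3.333)
P=lambda x,y:(35+x/2.857,180+(y-300)/2.857)
Q=lambda x,y:(200+(x-400)/2.857,315+(y-300)/2.857)
pr=lambda n,a:print(n,np.round(a,4))
pr('hub top',ray(t,*T(138,104),.181)); pr('hub side',ray(s,*S(510,66),.181))
pr('bar T',[ray(t,*T(130,28),.158),ray(t,*T(141,207),.158)])
pr('bar S',[ray(s,*S(433,91),.155),ray(s,*S(586,98),.155)])
pr('block top',[ray(t,*T(*p),.06) for p in((40,62),(183,62),(183,203),(37,202))])
e=[ray(t,*P(*p),.214) for p in((105,383),(240,328),(135,458),(265,408))]
pr('plates',e)
pr('tipsS',[ray(s,*Q(*p),.214) for p in((508,352),(603,325))])
pr('base edge',[ray(t,*P(*p),.012) for p in((285,368),(340,521),(181,588))])
pr('bolts',[ray(t,*P(*p),.014) for p in((268,386),(313,512),(187,565))])
E
```

```text
hub top [ 0.4888 -0.2301  0.181 ]
hub side [ 0.4865 -0.2361  0.181 ]
bar T [[ 0.5348 -0.2315  0.158 ]
 [ 0.4332 -0.2328  0.158 ]]
bar S [[ 0.5391 -0.2336  0.155 ]
 [ 0.4322 -0.2365  0.155 ]]
block top [[ 0.5289 -0.1882  0.06  ]
 [ 0.5272 -0.2807  0.06  ]
 [ 0.4371 -0.2757  0.06  ]
 [ 0.4394 -0.1831  0.06  ]]
plates [[0.5616 0.2727 0.214 ]
 [0.5955 0.1898 0.214 ]
 [0.5139 0.2502 0.214 ]
 [0.5438 0.1712 0.214 ]]
tipsS [[0.5931 0.1919 0.214 ]
 [0.5426 0.1705 0.214 ]]
base edge [[0.613  0.2389 0.012 ]
 [0.4883 0.189  0.012 ]
 [0.4382 0.3117 0.012 ]]
bolts [[0.598  0.2511 0.014 ]
 [0.4956 0.21   0.014 ]
 [0.4559 0.3072 0.014 ]]
```

The three pieces look like this in the top view:
- (351,246): the wrench standing in the wooden block. Its bar measures about 107 mm, so it fits the description and is the one meant.
- (368,323) and (420,281): smaller, free-standing look-alikes.

The crop confirms the one in the block. The hooks, tips at (120,196) and (129,219), open towards world -y, with the stand's x axis at about 111.7°.

Call:
jog_arm(moves="100 3.7 -2.5 0 0.05; 100 7.4 -5 0 0.1; 100 11.1 -7.5 0 0.15; 100 14.8 -10 0 0.22; 100 18.5 -12.5 0 0.3; 100 22.2 -15 0 0.38; 100 25.9 -17.5 0 0.45; 100 29.5 -19.9 0 0.45; 100 32.9 -22.1 0 0.45; 100 32.9 -22.1 0 0.45", force=60)

```text
time: 0.98
tcp_pos: [0.4898, -0.228, 0.2564]
orientation: [-0.001, 1.0, 0.013, 0.0]
contact_force: [1.1, -0.3, 0.5]
grip_width: 0.0858
gripper_force: 0.0
```

Run:
```python
from h import *
o,c=snap('wrist','w1'); np.savez('pics/w1.npz',**c); json.dump({k:np.array(v).tolist() for k,v in o.items()},open('pics/w1.json','w'))
print(o['tcp_pos'],o['orientation'],o['time'],o['contact_force'])
```

```text
[ 0.489762   -0.22800713  0.25637475] [-7.86316030e-04  9.99920399e-01  1.25859329e-02  4.13577046e-04] 0.9833 [ 1.11273158 -0.28696218  0.49019481]
```

View pics/w1.png

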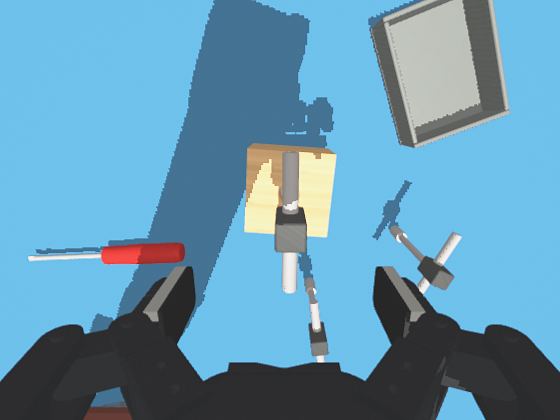

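Run:
```python
from h import *
o=json.load(open('pics/w1.json')); c=dict(np.load('pics/w1.npz'))
for p in((291,237,.181),(275,222,.181),(306,222,.181),(275,252,.181),(306,252,.181),(291,155,.16),(290,290,.16)): print(ray(c,*p,o))
```

```text
[ 0.48789123 -0.23236948  0.181     ]
[ 0.4982853  -0.22145014  0.181     ]
[ 0.49881631 -0.24193265  0.181     ]
[ 0.47659902 -0.22181863  0.181     ]
[ 0.47714987 -0.24295333  0.181     ]
[ 0.53984365 -0.23112587  0.16      ]
[ 0.43432963 -0.23376954  0.16      ]
```

The top face of the hub is centred at pixel (291,237), so the hub is at (0.488, -0.232). The bar's yaw matches the tool's.

Call:
jog_arm(moves="100 -0.2 0.43 0 0; 100 -0.2 0.43 3 0; 100 -0.2 0.43 6 0; 100 -0.2 0.43 8.5 0; 100 -0.2 0.43 8.5 0; 0 -0.2 0.43 8.5 0; 0 -0.2 0.43 8.5 0; 0 -0.2 0.43 8.5 0; 0 -0.2 0.43 8.5 0; 0 -0.2 0.43 8.5 0", force=60)

```text
time: 1.87
tcp_pos: [0.4862, -0.2381, 0.1726]
orientation: [0.0, 1.0, 0.01, 0.001]
contact_force: [-0.5, 0.1, 1.4]
grip_width: 0.0255
gripper_force: 0.0
```

Call:
jog_arm(moves="0 0 0 0 0; 0 0 0 0 0; 0 0 0 0 0; 0 0 0 0 0")

```text
time: 2.2
tcp_pos: [0.4865, -0.2367, 0.1727]
orientation: [-0.001, 1.0, 0.01, 0.001]
contact_force: [-1.6, 5.1, 6.9]
grip_width: 0.0215
gripper_force: 58.2
```

Call:
jog_arm(moves="0 0 0 -1 0; 0 0 0 -2 0; 0 0 0 -3 0; 0 0 0 -4 0; 0 0 0 -5 0; 0 0 0 -6 0; 0 0 0 -7 0; 0 0 0 -8 0; 0 0 0 -8 0; 0 0 0 -8 0")

```text
time: 3.03
tcp_pos: [0.4858, -0.2384, 0.2521]
orientation: [0.0, 1.0, 0.01, 0.001]
contact_force: [-0.8, -0.8, -5.1]
grip_width: 0.0213
gripper_force: 59.8
```

Run:
```python
from h import *
o,c=snap('wrist','w2'); np.savez('pics/w2.npz',**c)
o2,c2=snap('side','s2');
cv=np.zeros((420,800,3),np.uint8); cv[:,:400]=c['color'][:,80:480]; cv[:,400:]=cv2.resize(c2['color'][90:240,245:388],(400,420))
cv2.imwrite('pics/c2.png',cv)
print(o['tcp_pos'],o['orientation'],o['time'],o['contact_force'],o['moment'],o['grip_width'])
```

```text
[ 0.48583895 -0.23840626  0.25208308] [4.77493985e-04 9.99952902e-01 9.67693380e-03 5.67311920e-04] 3.0333 [-0.76267822 -0.77322117 -5.06433097] [ 0.03766419  0.06585442 -0.05083328] 0.021306882250837652
```

View pics/c2.png

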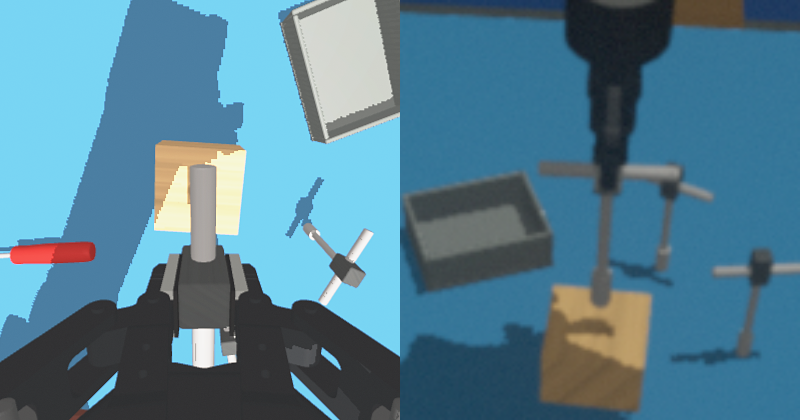

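It's held square in the pads (hub at pixel (202,290) of the crop) and clear of the block. Next I'll carry it to a point in front of the hooks.

Call:
jog_arm(moves="0 0.8 -2.5 0 0; 0 1.9 -6 0 -0.03; 0 3.1 -9.8 0 -0.08; 0 4.3 -13.7 0 -0.13; 0 5.5 -17.6 0 -0.18; 0 6.7 -21.5 0 -0.23; 0 7.9 -25.4 0 -0.28; 0 9.1 -29.2 0 -0.33; 0 10.3 -33 0 -0.36; 0 11 -35.2 0 -0.36", force=90)

```text
time: 3.97
tcp_pos: [0.5884, 0.1215, 0.2506]
orientation: [-0.001, 0.981, 0.192, -0.0]
contact_force: [1.1, 1.1, -3.4]
grip_width: 0.0207
gripper_force: 91.4
```

Call:
jog_arm(moves="0 0 0 0 0; 0 0 0 0 0; 0 0 0 0 0; 0 0 0 0 0")

```text
time: 4.3
tcp_pos: [0.5886, 0.1145, 0.2508]
orientation: [0.0, 0.982, 0.188, -0.0]
contact_force: [0.1, -0.3, -3.7]
grip_width: 0.021
gripper_force: 91.4
```

Run:
```python
from h import *
o,c=snap('wrist','w3'); np.savez('pics/w3.npz',**c); json.dump({k:np.array(v).tolist() for k,v in o.items()},open('pics/w3.json','w'))
print(o['tcp_pos'],o['orientation'],o['time'],o['contact_force'],o['moment'],o['grip_width'])
```

```text
[0.5885999  0.11450986 0.25083211] [ 3.94357832e-04  9.82217115e-01  1.87747611e-01 -4.66031118e-04] 4.3 [ 0.11855946 -0.30845855 -3.73976949] [-0.0136117   0.00481746 -0.00727676] 0.020983498068216474
```

View pics/w3.png

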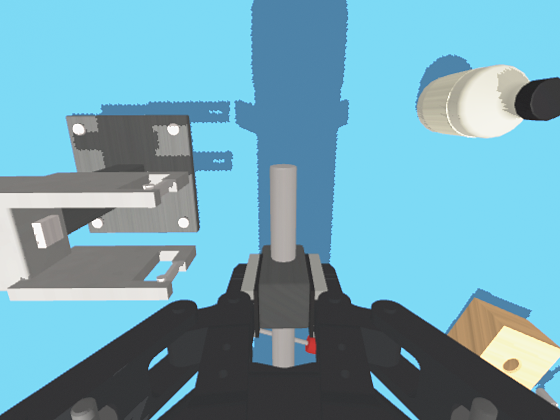

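Run:
```python
from h import *
o=json.load(open('pics/w3.json')); c=dict(np.load('pics/w3.npz'))
xs=np.array([-.370,.929]);ys=np.array([-.929,-.370]);O=np.array([.5685,.1726])
W=lambda u,v,z:ray(c,u,v,z,o)[:2]
def pr(n,u,v,z):
    p=W(u,v,z); print(n,p.round(4),'stand',((p-O)@xs).round(4),((p-O)@ys).round(4))
pr('tipA',157,200,.214);pr('tipA back',20,199.5,.214);pr('tipB',172,293.5,.214);pr('tipB back',30,294,.214)
pr('base1',190,115,.012);pr('base2',199,231,.012)
d=W(20,199.5,.214)-W(157,200,.214);print(np.degrees(np.arctan2(d[1],d[0])))
d=W(30,294,.214)-W(172,293.5,.214);print(np.degrees(np.arctan2(d[1],d[0])))
tz=o['tcp_pos'][2]-.0177
pr('bar end',284,166,tz+.003)
print('tcp', (np.array(o['tcp_pos'][:2])-O)@xs,(np.array(o['tcp_pos'][:2])-O)@ys,2*np.degrees(np.arcsin(o['orientation'][2])))
```

```text
tipA [0.5964 0.1884] stand 0.0044 -0.0317
tipA back [0.5706 0.2541] stand 0.0749 -0.0321
tipB [0.5456 0.1664] stand 0.0027 0.0236
tipB back [0.5155 0.2415] stand 0.0837 0.0238
base1 [0.6207 0.2386] stand 0.042 -0.0729
base2 [0.493  0.1894] stand 0.0436 0.0639
111.42820880708209
111.85648341373674
bar end [0.6402 0.1353] stand -0.0612 -0.0528
tcp -0.061402701291434464 0.002820542752220442 21.64273293922781
```

Plate tops are at rows 200 and 294. That puts the middle of the hooks 4 mm off in y and the roof tips at stand x ≈ +4 mm. Next I'll lower to mouth height, shift 6 mm sideways and approach.

Call:
jog_arm(moves="0 0.6 0 1.5 0; 0 0.6 0 3 0; 0 0.6 0 4 0; 0 0.6 -1 4 0; 0 0.6 -2 4 0; 0 0.6 -3 4 0; 0 0.6 -4 4 0; 0 0.6 -4.5 4 0; 0 0.6 -4.5 4 0; 0 0.6 -4.5 4 0")

```text
time: 5.18
tcp_pos: [0.5776, 0.1607, 0.2118]
orientation: [0.0, 0.982, 0.189, 0.0]
contact_force: [0.9, 0.0, -3.7]
grip_width: 0.021
gripper_force: 91.1
```

Call:
jog_arm(moves="0 0 0 0 0; 0 0 -0.3 0 0; 0 0 -0.6 0 0; 0 0 -0.9 0 0; 0 0 -1.2 0 0; 0 0 -1.4 0 0; 0 0 -1.4 0 0; 0 0 -1.4 0 0")

```text
time: 5.85
tcp_pos: [0.5723, 0.1734, 0.2113]
orientation: [0.0, 0.982, 0.189, -0.0]
contact_force: [-0.3, -0.2, -4.6]
grip_width: 0.0207
gripper_force: 91.2
```

```bash
cat >> h.py <<'E'
def st():
    xs=np.array([-.3681,.9298]);ys=np.array([-.9298,-.3681]);O=np.array([.5685,.1726])-.0041*ys
    o=r.get_obs();p=o['tcp_pos'][:2]-O;f=o['contact_force']
    print('t',o['time'],'x',(p@xs).round(4),'y',(p@ys).round(4),'barz',(o['tcp_pos'][2]-.0177).round(4),'Fx',(f[:2]@xs).round(2),'Fy',(f[:2]@ys).round(2),'Fz',f[2].round(2),'M',o['moment'].round(2),o['orientation'].round(4))
E
python3 - <<'E'
from h import *
st()
o,c=snap('wrist','w4'); o2,c2=snap('side','s4')
cv=np.zeros((420,800,3),np.uint8); cv[:,:400]=c['color'][:,80:480]; cv[:,400:]=cv2.resize(c2['color'][270:420,200:343],(400,420))
cv2.imwrite('pics/c4.png',cv)
E
```

```text
t 5.85 x -0.0007 y 0.0003 barz 0.1936 Fx -0.09 Fy 0.36 Fz -4.63 M [-0.01 -0.06  0.03] [ 0.      0.982   0.1889 -0.    ]
```

View pics/c4.png

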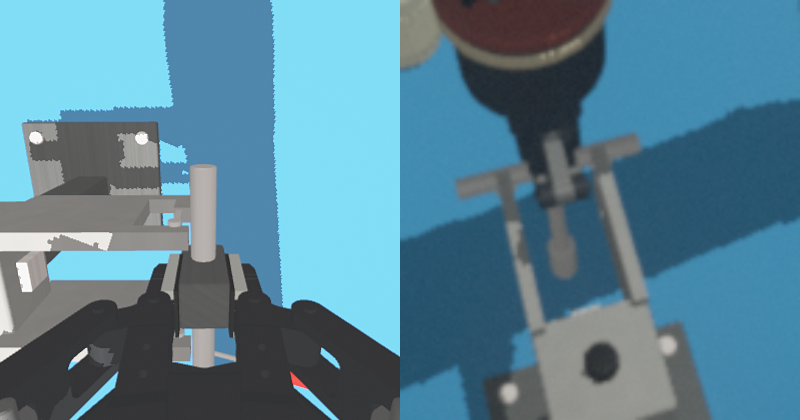

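The bar is right in front of both mouths and central between the plates, with no contact yet. I'll go in slowly.

Call:
jog_arm(moves="0 0 -0.2 0 0; 0 0 -0.4 0 0; 0 0 -0.6 0 0; 0 0 -0.8 0 0; 0 0 -1 0 0; 0 0 -1.2 0 0; 0 0 -1.2 0 0; 0 0 -1.2 0 0")

```text
time: 6.62
tcp_pos: [0.5689, 0.1819, 0.2114]
orientation: [0.002, 0.982, 0.188, 0.0]
contact_force: [3.4, -7.3, -4.6]
grip_width: 0.021
gripper_force: 91.2
```

```bash
python3 -c "
from h import *
st()"
```

```text
t 6.6167 x 0.0085 y 0.0003 barz 0.1937 Fx -8.08 Fy -0.47 Fz -4.61 M [-1.61 -0.67 -0.03] [1.500e-03 9.822e-01 1.876e-01 3.000e-04]
```

Call:
jog_arm(moves="0 0 -0.1 0 0; 0 0 -0.2 0 0; 0 0 -0.3 0 0; 0 0 -0.4 0 0; 0 0 -0.4 0 0; 0 0 -0.4 0 0")

```text
time: 7.12
tcp_pos: [0.5677, 0.1847, 0.2112]
orientation: [0.002, 0.982, 0.187, 0.0]
contact_force: [4.8, -9.3, -5.6]
grip_width: 0.0213
gripper_force: 91.0
```

```bash
python3 -c "
from h import *
st()"
```

```text
t 7.1167 x 0.0116 y 0.0004 barz 0.1935 Fx -10.39 Fy -1.05 Fz -5.58 M [-2.   -0.88 -0.  ] [1.900e-03 9.823e-01 1.871e-01 3.000e-04]
```

Call:
jog_arm(moves="0 0 -0.1 0 0; 0 0 -0.2 0 0; 0 0 -0.3 0 0; 0 0 -0.4 0 0; 0 0 -0.4 0 0; 0 0 -0.4 0 0")

```text
time: 7.62
tcp_pos: [0.5659, 0.1885, 0.2106]
orientation: [0.002, 0.982, 0.187, -0.0]
contact_force: [4.3, -8.2, -7.6]
grip_width: 0.0211
gripper_force: 90.8
```

Run:
```python
from h import *
st()
o,c=snap('wrist','w5'); o2,c2=snap('side','s5')
cv=np.zeros((420,800,3),np.uint8); cv[:,:400]=c['color'][:,80:480]; cv[:,400:]=cv2.resize(c2['color'][270:420,200:343],(400,420))
cv2.imwrite('pics/c5.png',cv)
```

```text
t 7.6167 x 0.0158 y 0.0007 barz 0.1929 Fx -9.26 Fy -1.0 Fz -7.61 M [-1.82 -0.86  0.  ] [ 1.900e-03  9.823e-01  1.872e-01 -2.000e-04]
```

View pics/c5.png

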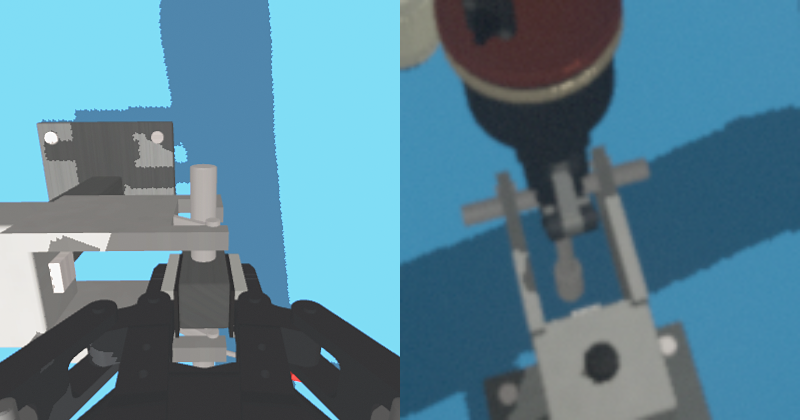

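The bar is under the roof behind the tips and the keepers are swinging in. The force is falling slightly, so this isn't the wall yet.

Call:
jog_arm(moves="0 0 -0.1 0 0; 0 0 -0.2 0 0; 0 0 -0.3 0 0; 0 0 -0.3 0 0; 0 0 -0.3 0 0")

```text
time: 8.13
tcp_pos: [0.5644, 0.1918, 0.2104]
orientation: [0.002, 0.982, 0.188, -0.001]
contact_force: [3.9, -7.7, -8.5]
grip_width: 0.0207
gripper_force: 90.7
```

```bash
python3 -c "
from h import *
st()"
```

```text
t 8.1333 x 0.0194 y 0.0009 barz 0.1927 Fx -8.58 Fy -0.75 Fz -8.55 M [-1.54 -0.73 -0.03] [ 1.600e-03  9.823e-01  1.875e-01 -5.000e-04]
```

Call:
jog_arm(moves="0 0 -0.1 0 0; 0 0 -0.2 0 0; 0 0 -0.2 0 0; 0 0 -0.2 0 0")

```text
time: 8.47
tcp_pos: [0.5634, 0.194, 0.2104]
orientation: [0.001, 0.982, 0.188, -0.001]
contact_force: [2.9, -6.2, -9.0]
grip_width: 0.021
gripper_force: 90.7
```

```bash
python3 -c "
from h import *
st()"
```

```text
t 8.4667 x 0.0218 y 0.0009 barz 0.1927 Fx -6.77 Fy -0.39 Fz -9.05 M [-1.4  -0.55 -0.09] [ 1.400e-03  9.822e-01  1.877e-01 -6.000e-04]
```

Call:
jog_arm(moves="0 0 -0.1 0 0; 0 0 -0.2 0 0; 0 0 -0.2 0 0; 0 0 -0.2 0 0")

```text
time: 8.8
tcp_pos: [0.5628, 0.1956, 0.2103]
orientation: [0.002, 0.982, 0.188, -0.001]
contact_force: [3.5, -7.6, -8.4]
grip_width: 0.0209
gripper_force: 90.7
```

```bash
python3 -c "
from h import *
st()"
```

```text
t 8.8 x 0.0235 y 0.001 barz 0.1926 Fx -8.41 Fy -0.49 Fz -8.41 M [-1.56 -0.65  0.1 ] [ 1.600e-03  9.822e-01  1.877e-01 -7.000e-04]
```

Call:
jog_arm(moves="0 0 -0.1 0 0; 0 0 -0.1 0 0; 0 0 -0.1 0 0")

```text
time: 9.05
tcp_pos: [0.5628, 0.1957, 0.2103]
orientation: [0.002, 0.982, 0.187, -0.001]
contact_force: [4.3, -9.8, -8.3]
grip_width: 0.0208
gripper_force: 90.6
```

```bash
python3 -c "
from h import *
st()"
```

```text
t 9.05 x 0.0236 y 0.001 barz 0.1926 Fx -10.68 Fy -0.39 Fz -8.31 M [-2.04 -0.79  0.16] [ 2.100e-03  9.823e-01  1.873e-01 -6.000e-04]
```

The wall is felt at x = 23.6 mm: the last 1 mm of command gave 0.1 mm of travel and +2.3 N. I'll ease off 1 mm and lower along it.

Call:
jog_arm(moves="0 0 0.1 0 0; 0 0 0.1 0.2 0; 0 0 0.1 0.4 0; 0 0 0.1 0.6 0; 0 0 0.1 0.8 0; 0 0 0.1 1 0; 0 0 0.1 1 0; 0 0 0.1 1 0")

```text
time: 9.72
tcp_pos: [0.5632, 0.1958, 0.2009]
orientation: [0.001, 0.982, 0.188, 0.0]
contact_force: [4.2, -6.1, -6.1]
grip_width: 0.0205
gripper_force: 91.0
```

```bash
python3 -c "
from h import *
st()"
```

```text
t 9.7167 x 0.0236 y 0.0004 barz 0.1832 Fx -7.19 Fy -1.65 Fz -6.13 M [-1.49 -0.81  0.08] [1.500e-03 9.822e-01 1.877e-01 1.000e-04]
```

Call:
jog_arm(moves="0 0 0 0.2 0; 0 0 0 0.4 0; 0 0 0 0.6 0; 0 0 0 0.8 0; 0 0 0 0.9 0; 0 0 0 0.9 0")

```text
time: 10.22
tcp_pos: [0.5636, 0.1961, 0.1927]
orientation: [0.001, 0.982, 0.188, 0.001]
contact_force: [4.1, -7.5, -2.8]
grip_width: 0.021
gripper_force: 91.6
```

```bash
python3 -c "
from h import *
st()"
```

```text
t 10.2167 x 0.0237 y 0.0 barz 0.175 Fx -8.52 Fy -1.02 Fz -2.83 M [-1.57 -0.67  0.18] [1.400e-03 9.822e-01 1.878e-01 7.000e-04]
```

Call:
jog_arm(moves="0 0 0.2 0.1 0; 0 0 0.2 0.2 0; 0 0 0.2 0.3 0; 0 0 0.2 0.4 0; 0 0 0.2 0.4 0; 0 0 0.2 0.4 0")

```text
time: 10.72
tcp_pos: [0.5634, 0.1959, 0.1883]
orientation: [0.0, 0.982, 0.189, 0.0]
contact_force: [2.2, -5.2, -3.2]
grip_width: 0.0209
gripper_force: 91.4
```

```bash
python3 -c "
from h import *
st()"
```

```text
t 10.7167 x 0.0236 y 0.0002 barz 0.1706 Fx -5.65 Fy -0.14 Fz -3.24 M [-1.   -0.51  0.1 ] [3.000e-04 9.821e-01 1.886e-01 2.000e-04]
```

Call:
jog_arm(moves="0 0 0.15 0.05 0; 0 0 0.15 0.1 0; 0 0 0.15 0.15 0; 0 0 0.15 0.2 0; 0 0 0.15 0.2 0")

```text
time: 11.13
tcp_pos: [0.5635, 0.1956, 0.1875]
orientation: [-0.0, 0.982, 0.189, 0.0]
contact_force: [-4.0, -2.7, 7.8]
grip_width: 0.0206
gripper_force: 93.3
```

```bash
python3 -c "
from h import *
st()"
```

```text
t 11.1333 x 0.0232 y 0.0002 barz 0.1698 Fx -1.01 Fy 4.73 Fz 7.84 M [-0.65  0.8  -0.03] [-1.00e-04  9.82e-01  1.89e-01  3.00e-04]
```

Floor felt at a bar height of about 170 mm. I'll ease off and look before letting go.

Call:
jog_arm(moves="0 0 0.05 -0.08 0; 0 0 0.05 -0.08 0; 0 0 0.05 -0.08 0")

```text
time: 11.38
tcp_pos: [0.5636, 0.1955, 0.1876]
orientation: [-0.0, 0.982, 0.189, 0.0]
contact_force: [-3.3, 0.5, 5.7]
grip_width: 0.0206
gripper_force: 92.2
```

Run:
```python
from h import *
st()
o,c=snap('wrist','w6'); o2,c2=snap('side','s6')
cv=np.zeros((420,800,3),np.uint8); cv[:,:400]=cv2.resize(c['color'][130:400,190:447],(400,420)); cv[:,400:]=cv2.resize(c2['color'][270:420,200:343],(400,420))
cv2.imwrite('pics/c6.png',cv)
```

```text
t 11.3833 x 0.0231 y 0.0002 barz 0.1699 Fx 1.67 Fy 2.86 Fz 5.75 M [0.16 0.7  0.04] [-5.000e-04  9.819e-01  1.891e-01  2.000e-04]
```

View pics/c6.png

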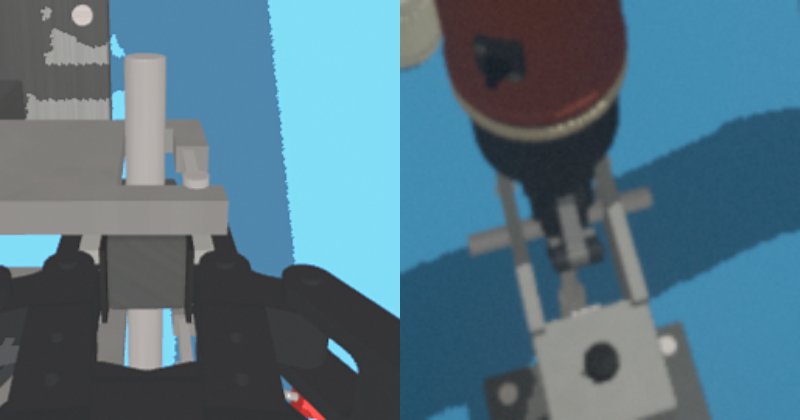

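The bar lies down in the throat (crop (146,120)) with the keeper shut on the lip at (190,165). I'll open partway and rise straight up.

Call:
jog_arm(moves="30 0 0 0 0; 40 0 0 0 0; 45 0 0 0 0; 45 0 0 0 0; 45 0 0 0 0; 45 0 0 0 0; 45 0 0 0 0; 45 0 0 0 0")

```text
time: 12.15
tcp_pos: [0.5639, 0.1946, 0.1871]
orientation: [-0.0, 0.982, 0.189, 0.0]
contact_force: [-0.2, -0.2, 0.1]
grip_width: 0.0386
gripper_force: 0.0
```

Call:
jog_arm(moves="45 0 0 -0.5 0; 45 0 0 -1.2 0; 45 0 0 -2 0; 45 0 0 -3 0; 45 0 0 -4.5 0; 45 0 0 -6 0; 45 0 0 -8 0; 45 0 0 -10 0; 45 0 0 -12 0; 45 0 0 -12 0")

```text
time: 12.98
tcp_pos: [0.5651, 0.1954, 0.3127]
orientation: [-0.0, 0.982, 0.189, 0.003]
contact_force: [0.3, 1.3, 1.0]
grip_width: 0.0381
gripper_force: 0.0
```

Run:
```python
from h import *
st()
o,c=snap('wrist','w7'); o2,c2=snap('side','s7')
cv=np.zeros((420,800,3),np.uint8); cv[:,:400]=cv2.resize(c['color'][130:400,120:377],(400,420)); cv[:,400:]=cv2.resize(c2['color'][270:420,200:343],(400,420))
cv2.imwrite('pics/c7.png',cv)
```

```text
t 12.9833 x 0.0225 y -0.0012 barz 0.295 Fx 1.07 Fy -0.78 Fz 1.03 M [ 0.03 -0.01  0.  ] [-5.000e-04  9.820e-01  1.888e-01  3.500e-03]
```

View pics/c7.png

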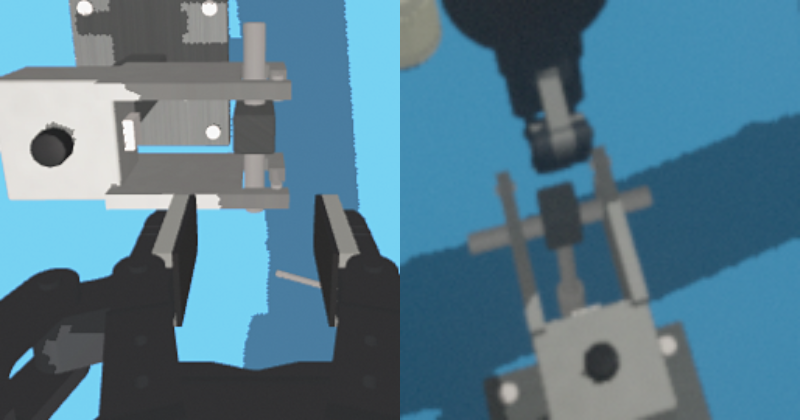

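The wrench hangs square and upright in both throats, hub at (255,127), and the gripper is clear. I'll let it settle for a second and hand in.

Call:
jog_arm(moves="45 0 0 0 0; 45 0 0 0 0; 45 0 0 0 0; 45 0 0 0 0; 45 0 0 0 0; 45 0 0 0 0; 45 0 0 0 0; 45 0 0 0 0; 45 0 0 0 0; 45 0 0 0 0")

```text
time: 13.92
tcp_pos: [0.5638, 0.1946, 0.3071]
orientation: [-0.0, 0.982, 0.189, 0.0]
contact_force: [0.7, -0.4, -0.2]
grip_width: 0.0384
gripper_force: 0.0
```

```bash
python3 -c "
from h import *
print(workorder.sign_off())"
```

```text
the job is handed in; nothing more can be done
None
```

The wrench hangs upright in both hook throats, released and clear of the gripper, with the keepers apparently shut above the bar; I handed the job in at about 14 s, and the sign-off returned no verdict.

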